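# Bolt the hatch of the transit case

## Task

Lock the hatch of the transit case with its barrel bolt: lift the handle upright, slide the bolt to the right against its spring buffer until it meets the stop, and, before it can spring back, turn the handle fully down into the keeper notch so that it stays bolted by itself, then let go. Feel for the stop and do it gently, without ramming the bolt or forcing the handle against the metal, and leave the things round about where they are.

Things in the scene. Friction and masses are not known exactly. Their poses are not given: they have to be found in the camera images.
- case: transit case, fixed: aluminium box with steel top, 180 (x) x 300 (y) x 90 mm high. Origin: centre of underside; x away from the robot, y left, z up. The left of its top is a shut hatch; right of a seam at y = -15 mm is a fixed head. A barrel bolt lies along y near the front edge of the top: barrel on the hatch, keeper to its right on the head
- barrel: steel guide of the bolt, 104 mm long in y. Origin: on the case top, 22 mm below the bolt's axis; axes as the case's. At y = +25 to -10 mm a rail stands in front of the rod, top 24 mm above the axis, inner face 10 mm in front of it: the arm passes behind it only upright (within 0.2 rad) and can lie down only left of it or in the keeper notch. Stands 18 N at most
- keeper: steel keeper. Origin: on the case top below the axis, mid-adjustment; axes as the case's. Its strike is clamped up to 15 mm either way in y; where is NOT reported: feel or see it. Strike from left: near cheek (as high as the rail), notch 12 mm wide open to front and top, far cheek 30 mm above the axis = hard stop of the upright arm, in line with the notch. Stands 18 N at most
- bolt (a joint): travel to the right (case -y), m; 0 = drawn back, starts 0.002 to 0.018. Friction 2 N. The rail's left end blocks a lowered arm at 0.025. Over the last 9 mm before the stop a spring buffer pushes back, 2 N rising to 5.6 N, and drives the bolt out of line if let go with the handle up. Stop: 0.074 to 0.104 by the strike's setting; the notch gives 2 mm of play before it
- handle (a joint): angle of the handle about the bolt's axis, rad: 0 = arm level, pointing to the front of the case (its lower stop), 1.57 = upright, 1.7 = back stop. Starts 0 to 0.2. Friction about 0.04 N m, so it stays where it is left
- knob (a point): centre of the dark steel roller knob (a short cylinder along the bolt's axis direction, 22 mm in diameter, 20 mm long, flat ends facing left and right), on the end of the 10 mm thick handle arm, 55 mm from the bolt's axis. With the arm level it hangs free 23 mm in front of the case's front face, 112 mm above the table; upright it stands 167 mm above the table
- pivot (a point): where the middle of the handle arm crosses the bolt's axis, 112 mm above the table (22 mm above the case top); moves with the bolt's travel, does not turn with the handle; axes as the case's (y = the bolt's axis, pointing left)
- lid_tin: closed gold lacquered tin, 66 mm across, 22 mm high, standing on the hatch behind the bolt; loose, a bystander; origin at the centre of its underside
- jar: white sample jar with an orange screw cap, 69 mm across, 75 mm high; loose, a bystander; origin at the centre of its underside
- open_tin: open gold tin, 66 mm across, 25 mm high, full of roe; loose, a bystander; origin at the centre of its underside
- spoon: steel spoon, 165 x 35 x 11 mm, lying on the table; loose, a bystander; origin at the centre of its underside
- small_lid: loose gold tin lid, 69 mm across, 7 mm high, lying on the table; loose, a bystander; origin at the centre of its underside
- plain_tin: closed gold tin, 68 mm across, 23 mm high, on the table; loose, a bystander; origin at the centre of its underside

How it is judged:
By the outcome, as a careful person would: the job done as asked, in the order asked, and still so for the second after the job is handed in, with the robot touching nothing.
It also fails if it takes over 58 s, if anything falls off the work surface, if the arm or the gripper's body presses on something with over 40 N, if the wrist force passes 120 N, or if a joint passes its speed limit or range.

## Robot

A 7-joint arm with a two-finger parallel gripper is mounted at the origin on a cart in front of the work surface, level with it; the furniture and walls round the work are solid. World frame = base frame: x ahead of the robot, y to its left, z up, the work surface at z = 0. Lengths are in m, angles in rad, forces in N, time in s.
With the tool pointing down it reaches from about 0.425 to 0.825 m from the base axis. Payload 3.6 kg.
Tool frame: the origin (TCP) lies at the very end of the fingers, on their centre line; the grasp point (between the pads) lies 19 mm behind it; x points along the fingers, y is the direction in which the jaws open and shut, and the axes are right-handed (so a half turn about x gives the same grasp; the last joint's range is limited). The gripper opens to 93 mm and grips with 3 to 60 N. Pads are 15 mm wide; open, the fingers measure 128 mm over their backs; the gripper's body (75 mm by 188 mm) begins 65 mm behind the grasp point.
Start: joints at [-1.181, 0.615, -0.013, 1.423, 0.008, 1.103, -0.04], TCP at [0.263, 0.595, 0.219] pointing down, gripper open.
Joint ranges: [-3.12, 3.12], [-0.3, 2.06], [-1.34, 1.32], [0.26, 2.42], [-1.36, 4.5], [0.01, 1.98], [-2.84, 2.84]. Speed limits (rad/s): [2.79, 2.79, 3.14, 3.14, 3.14, 3.14, 3.14].

## Interface

Orientations are given as a 3x3 rotation matrix whose columns are the frame's x, y, z axes.
In Python, from bench import robot gives the robot as it stands. The module is installed in compiled form; this text tells all that it offers.
- The arm moves only by the tool apply_moves, never from a script. Its argument "commands" is one flat list of numbers, 7 for each row, row after row: the shift along the world's x, y, z in mm, then the turn, a rotation vector about the world's x, y, z in rad, then the closure, from -1 (fully open) to 1 (shut). A call has 1 to 5 rows; each row shifts and turns the commanded pose from where the row before left it; what a row does not reach is not made up. A row lasts 1/12 s, in which the tool goes at most 41.7 mm and 7.16 degrees, less where a joint would pass 70% of its speed; a pose out of reach is approached as far as the arm can. A call with a gripper value outside its range is refused whole. The fingers move at their own pace and stop on an object; "squeeze" is the grip in N (left out, the last holds). Time passes only in rows, so rows that do not move let the fingers close. It gives the time, the measured TCP pose, the force and the opening at its end, in the units of the state.
- robot.read_state(): the state, without advancing time (a new reading comes with each control period).
- robot.camera(name): name is "scene" or "side" or "wrist"; returns a dict with "color" (480x640x3 uint8, red, green, blue), "fx", "fy", "cx", "cy" (pixels), "xyz" and "attitude" of the camera in the world. Camera axes: x right, y down, z forward; pixel columns grow to the right and rows downward; lengths in m; the calibration is good to about 2 mm. A picture is of the moment at which its call begins. There is no depth.
- robot.hand_in(): hands the job in, once; it reports no verdict.
The state is a dict: "clock": time; "joints": joint angles; "joint_velocities": joint speeds; "tau": joint torques, N m; "eef_pos": TCP position; "tcp_rot": TCP orientation; "contact_force": force on the tool from outside, world axes, zero at the start; "ft_torque": the same for the moment, N m; "finger_gap": finger opening in m.
Only numpy, scipy, OpenCV 4.12 (cv2) and the standard library are available. Lean on these libraries where they do the work, as an engineer would, in place of code of your own. Each camera call takes 0.05 s, during which the arm holds its last target.

## Working session

There is one attempt and no reset: what is moved stays moved. The work goes in short steps, Python scripts to look and compute and a tool call to move; the robot and the scene stay as the last step left them, time stands still between calls to the robot, and variables do not carry over. Pictures are saved under pics/ and viewed, and the job is handed in when it is done.

Besides the shell and the picture viewer there is one more tool, called after "Request:" as name(argument=value, ...) on one line, values as JSON. apply_moves: Moves the arm, as the interface text tells. Its arguments: {"type":"object","properties":{"commands":{"type":"array","items":{"type":"number"}},"squeeze":{"type":"number"}},"required":["commands"]}

```bash
mkdir -p pics; python3 - <<'E'
from bench import robot
import cv2
s=robot.read_state()
for k in s: print(k,s[k])
for n in ["scene","side","wrist"]:
    c=robot.camera(n); cv2.imwrite(f"pics/{n}0.png",c["color"][:,:,::-1])
    print(n,c["fx"],c["fy"],c["cx"],c["cy"],c["xyz"],c["attitude"])
E
```

```text
clock 0.0
joints [-1.18150579  0.61592217 -0.01262138  1.42487941  0.00807989  1.10336957
 -0.04042391]
joint_velocities [ 2.45882965e-04  1.34152032e-03  4.44696414e-05 -1.05068086e-04
  3.92303014e-04 -9.34284416e-04  9.87779835e-05]
tau [-1.64355506e-04 -4.58927214e+01  2.08772868e-01 -1.65743226e+01
 -6.11231569e-02  2.03812035e-02  2.22535996e-04]
eef_pos [0.26221291 0.59391358 0.21748567]
tcp_rot [[-1.00788306e-03  4.03877680e-01  9.14812442e-01]
 [-2.31943832e-03  9.14809501e-01 -4.03878938e-01]
 [-9.99996802e-01 -2.52891378e-03  1.47483683e-05]]
contact_force [-0.04768134 -0.16405264 -0.15643288]
ft_torque [-0.07379999 -0.02221586 -0.06768233]
finger_gap 0.09277081864730054
scene 515.5071375304686 515.5071375304686 324.17450033152284 236.86181833309737 [-0.05737883 -0.55412832  1.01498767] [[ 0.64050292 -0.60034016  0.4789026 ]
 [-0.76774936 -0.48611432  0.41743717]
 [-0.01780289 -0.63504689 -0.77226842]]
side 482.90633412100544 482.90633412100544 326.3504097940543 239.398775379817 [0.14075106 1.00194818 0.51875097] [[-0.93451238 -0.1267274   0.33260605]
 [-0.35591195  0.34228589 -0.86957866]
 [-0.00364691 -0.93101049 -0.3649742 ]]
wrist 340.49560958119736 340.49560958119736 316.2410765438313 239.77200854370804 [0.20359418 0.61926601 0.38277189] [[ 0.40328796  0.88892624  0.21718418]
 [ 0.91507224 -0.3914349  -0.09706445]
 [-0.00126967  0.23788414 -0.97129271]]
```

View pics/scene0.png

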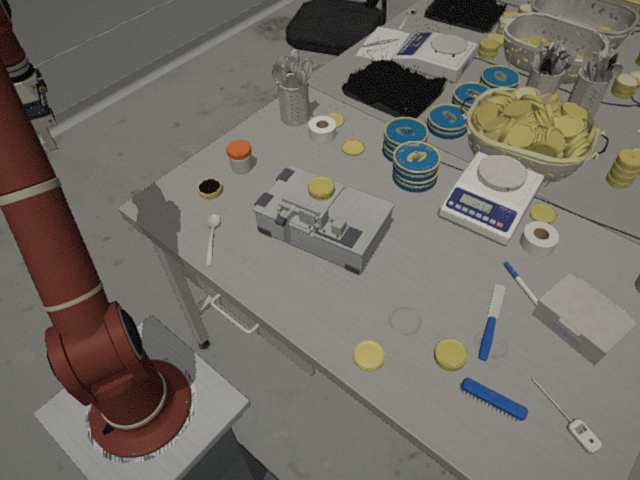

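View pics/side0.png

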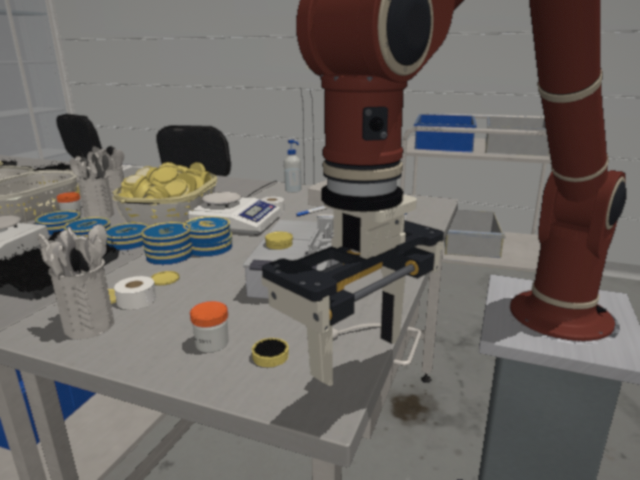

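View pics/wrist0.png

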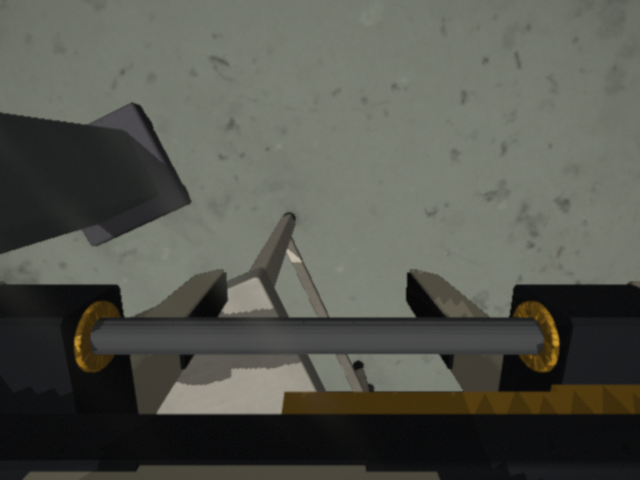

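```bash
python3 - <<'E'
import cv2
im=cv2.imread("pics/scene0.png")[155:285,240:405]
cv2.imwrite("pics/crop0.png",cv2.resize(im,None,fx=4.8,fy=4.5,interpolation=cv2.INTER_CUBIC))
E
```

```text
(no output)
```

View pics/crop0.png

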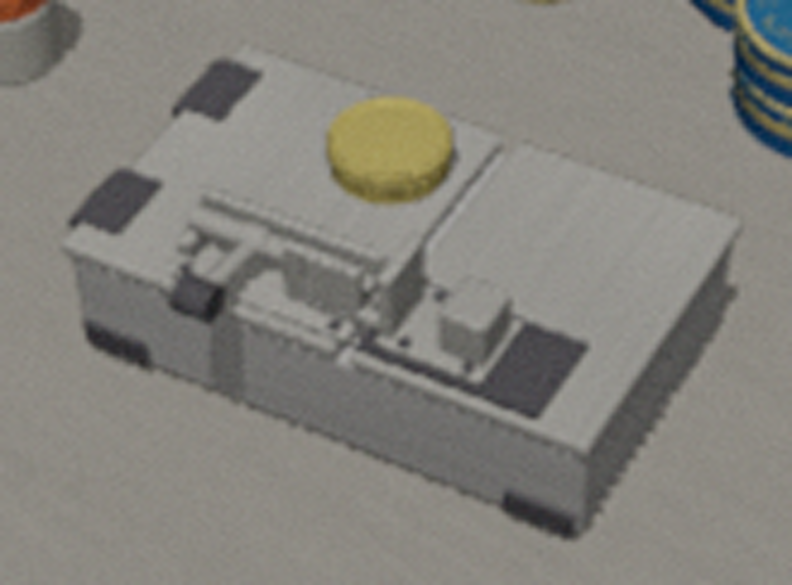

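```bash
cat > h.py <<'E'
import numpy as np
def ray(c,u,v):
    R=np.array(c["attitude"]); d=R@np.array([(u-c["cx"])/c["fx"],(v-c["cy"])/c["fy"],1]); return np.array(c["xyz"]),d
def onz(c,u,v,z):
    o,d=ray(c,u,v); return o+d*(z-o[2])/d[2]
def proj(c,p):
    q=np.array(c["attitude"]).T@(np.array(p)-np.array(c["xyz"])); return q[:2]/q[2]*[c["fx"],c["fy"]]+[c["cx"],c["cy"]]
E
python3 - <<'E'
import numpy as np,pickle
from bench import robot
from h import *
np.set_printoptions(precision=4,suppress=True)
c=robot.camera("scene"); pickle.dump(c,open("scene.pkl","wb"))
pts={"FL":(65,240,.09),"FR":(588,455,.09),"BR":(740,222,.09),"BL":(250,48,.09),"knob":(200,293,.114),"seamB":(500,148,.09),"strikeL":(442,318,.134),"tin":(390,135,.112)}
P={}
for k,(a,b,z) in pts.items():
    P[k]=onz(c,a/4.8+240,b/4.5+155,z); print(k,P[k])
d=lambda a,b:np.linalg.norm(P[a]-P[b])
print(d("FL","FR"),d("BL","BR"),d("FL","BL"),d("FR","BR"))
for a,b in (("FR","FL"),("BR","BL")): 
    e=P[b]-P[a]; print("yaw",np.arctan2(-e[0],e[1]))
for a,b in (("FR","BR"),("FL","BL")): 
    e=P[b]-P[a]; print("yaw",np.arctan2(e[1],e[0]))
print(sum(P[k] for k in("FL","FR","BL","BR"))/4)
E
```

```text
FL [0.4769 0.1377 0.09  ]
FR [ 0.5275 -0.1571  0.09  ]
BR [ 0.7028 -0.1211  0.09  ]
BL [0.649  0.1664 0.09  ]
knob [0.4778 0.0422 0.114 ]
seamB [0.6705 0.009  0.09  ]
strikeL [ 0.5252 -0.0709  0.134 ]
tin [0.6255 0.046  0.112 ]
0.2991680960959163 0.29251204817761195 0.17447080172376214 0.17902630824520255
yaw 0.16976347531495262
yaw 0.1850205813773241
yaw 0.20232832843579918
yaw 0.16482762903962372
[0.5891 0.0065 0.09  ]
```

Request:
apply_moves(commands=[13,-37,1,0,0,0.04,-1,13,-37,1,0,0,0.04,-1,13,-37,1,0,0,0.04,-1,13,-37,1,0,0,0.04,-1,13,-37,1,0,0,0.04,-1], squeeze=10)

```text
clock: 0.62
eef_pos: [0.3278, 0.4077, 0.2235]
tcp_rot: [[0.0, 0.212, 0.977], [-0.0, 0.977, -0.212], [-1.0, -0.0, 0.0]]
contact_force: [0.4, -1.0, -0.4]
finger_gap: 0.0929
```

Request:
apply_moves(commands=[13,-37,1,0,0,0.04,-1,13,-37,1,0,0,0.04,-1,13,-37,1,0,0,0.04,-1,13,-37,1,0,0,0.04,-1,13,-37,1,0,0,0.04,-1])

```text
clock: 1.03
eef_pos: [0.3928, 0.2227, 0.2288]
tcp_rot: [[0.0, 0.014, 1.0], [0.0, 1.0, -0.014], [-1.0, 0.0, 0.0]]
contact_force: [1.1, 0.6, -0.5]
finger_gap: 0.0931
```

Request:
apply_moves(commands=[13,-37,1,0,0,0.04,-1,13,-37,1,0,0,0.04,-1,13,-37,1,0,0,0.04,-1,13,-37,1,0,0,0.04,-1,13,-36,1,0,0,0.034,-1])

```text
clock: 1.45
eef_pos: [0.4577, 0.0385, 0.2339]
tcp_rot: [[0.0, -0.179, 0.984], [-0.0, 0.984, 0.179], [-1.0, -0.0, 0.0]]
contact_force: [0.6, 1.1, -0.1]
finger_gap: 0.0928
```

```bash
python3 - <<'E'
from bench import robot
import cv2,pickle
s=robot.read_state()
for k in ["clock","eef_pos","tcp_rot","joints","contact_force"]: print(k,s[k])
for n in ["side","wrist","scene"]:
    c=robot.camera(n); cv2.imwrite(f"pics/{n}1.png",c["color"][:,:,::-1]); pickle.dump(c,open(n+"1.pkl","wb"))
im=cv2.imread("pics/side1.png")[200:330,200:365]
cv2.imwrite("pics/side1c.png",cv2.resize(im,None,fx=4.8,fy=4.5,interpolation=cv2.INTER_CUBIC))
E
```

```text
clock 1.45
eef_pos [0.45772109 0.03850042 0.23386575]
tcp_rot [[ 3.29352244e-04 -1.78882844e-01  9.83870327e-01]
 [-9.81070734e-05  9.83870369e-01  1.78882885e-01]
 [-9.99999941e-01 -1.55440118e-04  3.06490241e-04]]
joints [-0.10932133  0.30413894 -0.0292879   1.92610646  0.0112778   0.91118775
  1.6064729 ]
contact_force [ 0.59789677  1.06895863 -0.07370172]
```

View pics/side1.png

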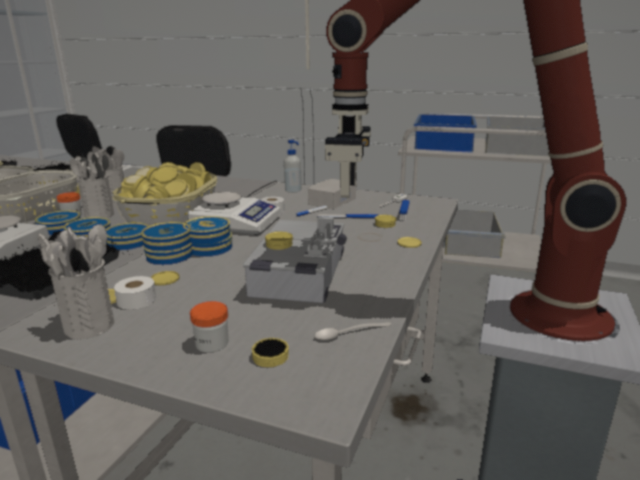

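View pics/wrist1.png

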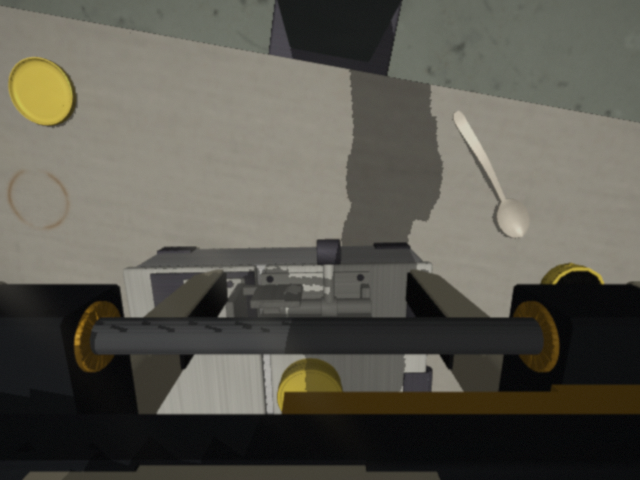

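```bash
python3 - <<'E'
import cv2
im=cv2.imread("pics/wrist1.png")[225:345,220:380]
a=cv2.resize(im,None,fx=5,fy=5,interpolation=cv2.INTER_CUBIC); cv2.imwrite("pics/wrist1c.png",a)
im=cv2.imread("pics/side1.png")[205:310,235:375]
a=cv2.resize(im,None,fx=5,fy=5,interpolation=cv2.INTER_CUBIC); cv2.imwrite("pics/side1d.png",a)
E
```

```text
(no output)
```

View pics/wrist1c.png

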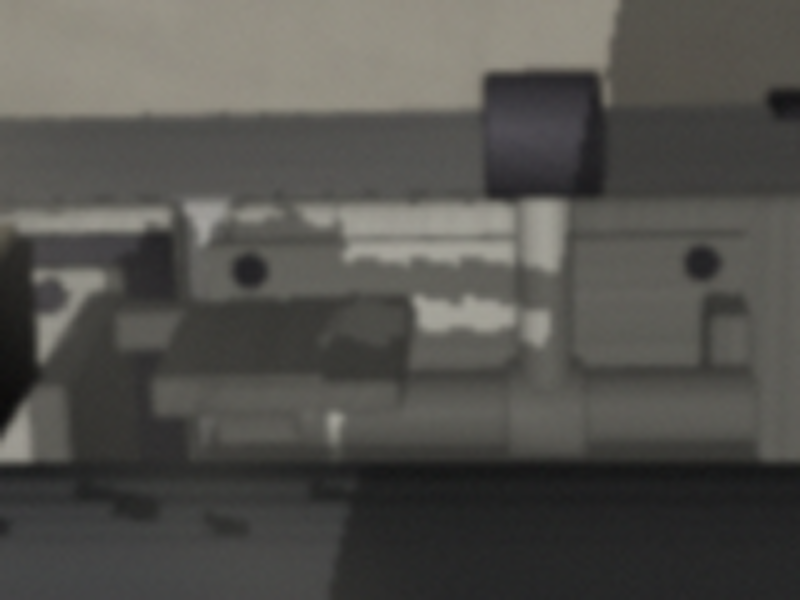

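View pics/side1d.png

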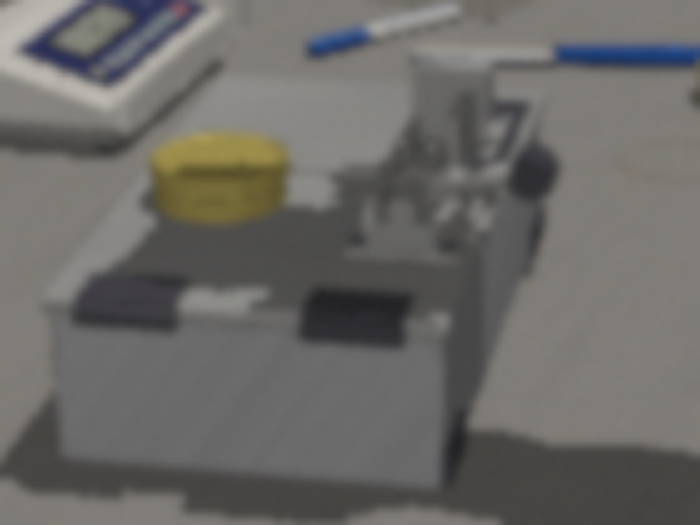

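```bash
python3 - <<'E'
import numpy as np,pickle
from h import *
np.set_printoptions(precision=4,suppress=True)
w=pickle.load(open("wrist1.pkl","rb"));s=pickle.load(open("side1.pkl","rb"));sc=pickle.load(open("scene1.pkl","rb"))
def tri(*obs):
    A=0;b=0
    for c,u,v in obs:
        o,d=ray(c,u,v); d=d/np.linalg.norm(d); M=np.eye(3)-np.outer(d,d); A=A+M;b=b+M@o
    p=np.linalg.solve(A,b); return p,[proj(c,p)-[u,v] for c,u,v in obs]
kw=(w,328.6,252);ks=(s,342,239.4);kc=(sc,240+200/4.8,155+293/4.5)
print(tri(kw,ks));print(tri(kw,ks,kc));print(tri(kw,kc))
for z in (.112,.116,.12): print(onz(*kw,z),onz(*ks,z),onz(*kc,z))
print("wrist rail left top",onz(w,302,292,.136), "knob ends",onz(w,220+485/5,252,.114),onz(w,220+603/5,252,.114))
ex=np.array([.984,.177,0]);ey=np.array([-.177,.984,0]);C=np.array([.589,.0065,0])
for n,p in (("kw",onz(*kw,.114)),("rail",onz(w,302,292,.136))): print(n,(p-C)@ex,(p-C)@ey)
print("front edge", onz(w,220+20/5,225+205/5,.09),onz(w,220+480/5,225+198/5,.09), "FLcorner", onz(w,431,263,.09),onz(w,125,268,.09))
E
```

```text
(array([0.4725, 0.039 , 0.12  ]), [array([-0.0751, -1.5904]), array([-0.5698, -0.1823])])
(array([0.4731, 0.0385, 0.12  ]), [array([-0.7576, -1.0258]), array([-0.7515, -0.2689]), array([-0.4102,  0.2427])])
(array([0.4746, 0.0392, 0.1187]), [array([-0.2802,  0.3677]), array([-0.1557,  0.0709])])
[0.4761 0.0399 0.112 ] [0.4776 0.0203 0.112 ] [0.479  0.0436 0.112 ]
[0.475  0.0396 0.116 ] [0.4743 0.03   0.116 ] [0.4766 0.0409 0.116 ]
[0.4739 0.0393 0.12  ] [0.4709 0.0396 0.12  ] [0.4742 0.0383 0.12  ]
wrist rail left top [0.5071 0.0224 0.136 ] knob ends [0.4773 0.0298 0.114 ] [0.4738 0.0501 0.114 ]
kw -0.10574063415582927 0.052837061155587846
rail -0.0778055093783719 0.03017137380119486
front edge [ 0.5128 -0.0544  0.09  ] [0.4965 0.032  0.09  ] FLcorner [0.4764 0.1393 0.09  ] [ 0.5309 -0.1479  0.09  ]
```

Request:
apply_moves(commands=[7,0,-30,0,0,0,-1,6,0,-30,0,0,0,-1,4,0,-30,0,0,0,-0.5,0,0,-22,0,0,0,-0.3,0,0,-12,0,0,0,-0.1])

```text
clock: 2.02
eef_pos: [0.4726, 0.0425, 0.107]
tcp_rot: [[-0.005, -0.18, 0.984], [0.001, 0.984, 0.18], [-1.0, 0.001, -0.005]]
contact_force: [-0.8, -0.4, 0.4]
finger_gap: 0.0776
```

```bash
python3 - <<'E'
from bench import robot
import cv2,pickle
s=robot.read_state()
for k in ["clock","eef_pos","contact_force","finger_gap"]: print(k,s[k])
for n in ["wrist","side"]:
    c=robot.camera(n); cv2.imwrite(f"pics/{n}2.png",c["color"][:,:,::-1]); pickle.dump(c,open(n+"2.pkl","wb"))
im=cv2.imread("pics/side2.png")[145:310,235:435]
cv2.imwrite("pics/side2d.png",cv2.resize(im,None,fx=3.6,fy=3.6,interpolation=cv2.INTER_CUBIC))
E
```

```text
clock 2.0167
eef_pos [0.47255355 0.04247869 0.10703044]
contact_force [-0.82967639 -0.38263463  0.42439457]
finger_gap 0.07759199397737211
```

View pics/wrist2.png

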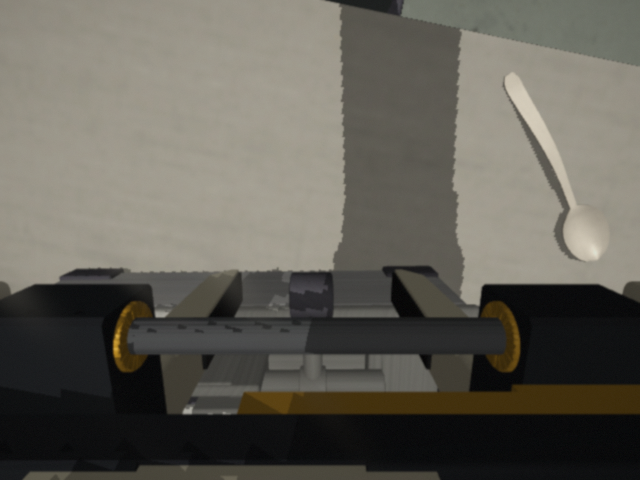

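View pics/side2d.png

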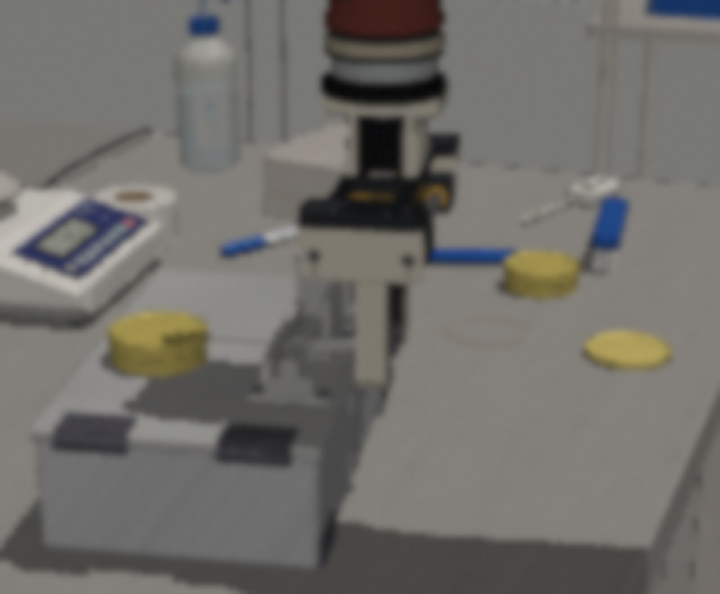

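```bash
python3 - <<'E'
import numpy as np,pickle
from h import *
w=pickle.load(open("wrist2.pkl","rb"))
for z in (.115,.119,.122): print(onz(w,311.5,294,z))
for u in (290,333): print(onz(w,u,294,.119))
from bench import robot; print(robot.read_state()["eef_pos"])
E
```

```text
[0.47481794 0.03904221 0.115     ]
[0.47317352 0.03879313 0.119     ]
[0.4719402  0.03860632 0.122     ]
[0.47503589 0.02859768 0.119     ]
[0.47131066 0.04899126 0.119     ]
[0.47236367 0.04231155 0.10761077]
```

Request:
apply_moves(commands=[1,-3.5,1,0,0,0,0.3,0,0,0,0,0,0,1,0,0,0,0,0,0,1,0,0,0,0,0,0,1,0,0,0,0,0,0,1], squeeze=10)

```text
clock: 2.53
eef_pos: [0.476, 0.0372, 0.1115]
tcp_rot: [[0.002, -0.177, 0.984], [0.0, 0.984, 0.177], [-1.0, -0.0, 0.002]]
contact_force: [0.0, -0.6, 0.3]
finger_gap: 0.0365
```

Request:
apply_moves(commands=[0,0,0,0,0,0,1,0,0,0,0,0,0,1,0,0,0,0,0,0,1,0,0,0,0,0,0,1,0,0,0,0,0,0,1])

```text
clock: 2.95
eef_pos: [0.4755, 0.0378, 0.1108]
tcp_rot: [[0.0, -0.178, 0.984], [0.001, 0.984, 0.178], [-1.0, 0.001, 0.0]]
contact_force: [-0.8, 1.3, 1.4]
finger_gap: 0.0198
```

Request:
apply_moves(commands=[1.5,0.3,7.3,0,0,0,1,2.4,0.4,7,0,0,0,1,3.7,0.7,7.3,0,0,0,1,4.7,0.9,6.7,0,0,0,1,0,0,0,0,0,0,1])

```text
clock: 3.37
eef_pos: [0.4885, 0.0396, 0.1404]
tcp_rot: [[0.001, -0.177, 0.984], [0.0, 0.984, 0.177], [-1.0, -0.0, 0.001]]
contact_force: [-1.5, 1.9, 2.9]
finger_gap: 0.0198
```

Request:
apply_moves(commands=[5.7,1,5.9,0,0,0,1,6.5,1.2,5,0,0,0,1,7.1,1.3,3.9,0,0,0,1,7.7,1.4,2.8,0,0,0,1,0,0,0,0,0,0,1])

```text
clock: 3.78
eef_pos: [0.5169, 0.0447, 0.1573]
tcp_rot: [[0.002, -0.177, 0.984], [0.0, 0.984, 0.177], [-1.0, -0.0, 0.002]]
contact_force: [-0.8, 1.4, 1.7]
finger_gap: 0.02
```

```bash
python3 - <<'E'
from bench import robot
import cv2,pickle
s=robot.read_state()
for k in ["clock","eef_pos","contact_force","finger_gap"]: print(k,s[k])
for n in ["side","scene"]:
    c=robot.camera(n); cv2.imwrite(f"pics/{n}3.png",c["color"][:,:,::-1]); pickle.dump(c,open(n+"3.pkl","wb"))
a=cv2.imread("pics/side3.png")[175:275,270:370]
b=cv2.imread("pics/scene3.png")[170:270,250:350]
cv2.imwrite("pics/both3.png",cv2.hconcat([cv2.resize(x,(400,400),interpolation=cv2.INTER_CUBIC) for x in (a,b)]))
E
```

```text
clock 3.7833
eef_pos [0.51689512 0.04469925 0.15730072]
contact_force [-0.81355208  1.40966155  1.73524616]
finger_gap 0.02000828262487993
```

View pics/both3.png

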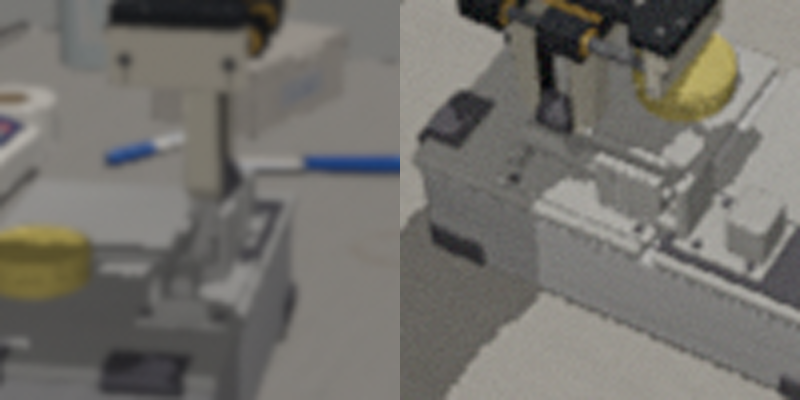

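Request:
apply_moves(commands=[5,0.9,1,0,0,0,1,5,0.9,0.7,0,0,0,1,4,0.7,0.3,0,0,0,1,0,0,0,0,0,0,1])

```text
clock: 4.22
eef_pos: [0.5296, 0.0469, 0.1585]
tcp_rot: [[0.001, -0.177, 0.984], [0.0, 0.984, 0.177], [-1.0, -0.0, 0.001]]
contact_force: [-1.6, 2.4, 0.3]
finger_gap: 0.0195
```

```bash
python3 - <<'E'
from bench import robot
import cv2,pickle
s=robot.read_state()
for k in ["clock","eef_pos","contact_force","ft_torque","finger_gap"]: print(k,s[k])
for n in ["side","scene"]:
    c=robot.camera(n); cv2.imwrite(f"pics/{n}4.png",c["color"][:,:,::-1]); pickle.dump(c,open(n+"4.pkl","wb"))
a=cv2.imread("pics/side4.png")[195:275,290:370]
b=cv2.imread("pics/scene4.png")[180:260,260:380]
cv2.imwrite("pics/a4.png",cv2.resize(a,(560,560),interpolation=cv2.INTER_CUBIC))
cv2.imwrite("pics/b4.png",cv2.resize(b,(780,520),interpolation=cv2.INTER_CUBIC))
E
```

```text
clock 4.2167
eef_pos [0.52963045 0.04694976 0.15849447]
contact_force [-1.64411524  2.42431007  0.32640763]
ft_torque [0.47294325 0.45681373 0.04338497]
finger_gap 0.01954269433933266
```

View pics/a4.png

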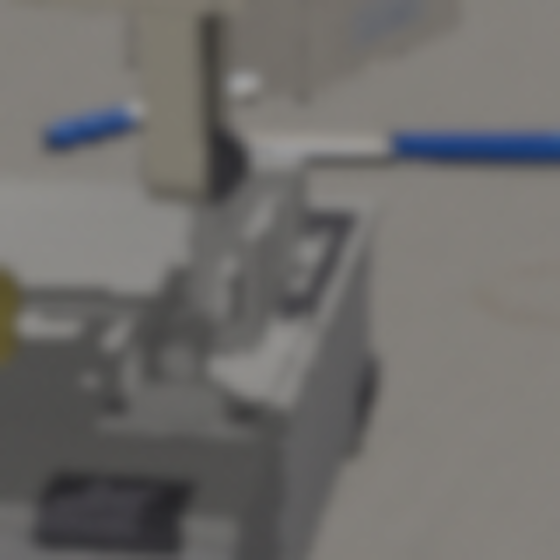

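View pics/b4.png

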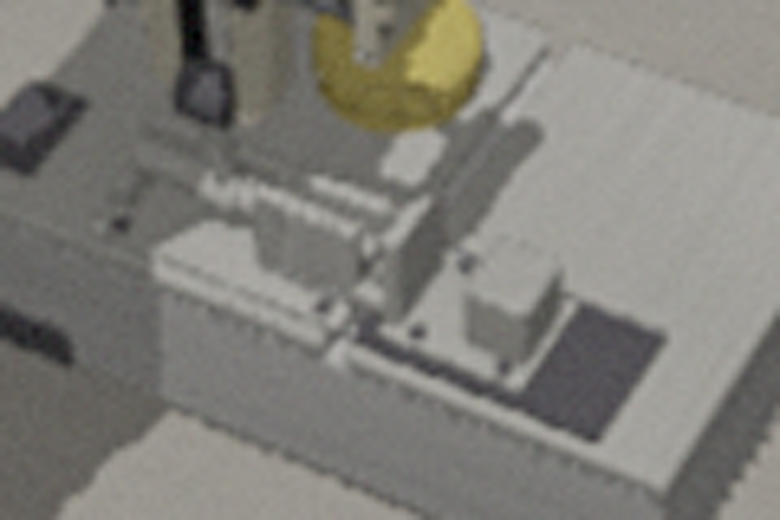

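```bash
python3 - <<'E'
import numpy as np,pickle
from h import *
np.set_printoptions(precision=4,suppress=True)
sc=pickle.load(open("scene4.pkl","rb"));s=pickle.load(open("side4.pkl","rb"))
for z in (.16,.167): print(onz(sc,291.8,193.8,z))
t=np.array([.5296,.0469,.1585+.008])
print("exp knob scene",proj(sc,t)," side",proj(s,t))
for v,n in ((t+[0,0,-.011],""),): pass
ex=np.array([.984,.178,0])
for d in (-.011,.011): print(proj(s,t+d*ex),(proj(s,t+d*ex)-[290,195])*7, (proj(sc,t+d*ex)-[260,180])*6.5)
piv=np.array([.5276,.0487,.112]); print("pivot side",(proj(s,piv)-[290,195])*7,(proj(sc,piv)-[260,180])*6.5)
ey=np.array([-.178,.984,0]); C=np.array([.589,.0065,0])
# strike top corners far cheek: scene crop (468,290),(560,270) front-left top & others
for u,v in ((468,300),(520,325),(560,265),(500,235)): 
    p=onz(sc,u/6.5+260,v/6.5+180,.142); print("far cheek top",p,(p-C)@ex,(p-C)@ey)
for u,v in ((385,260),(435,195)): 
    p=onz(sc,u/6.5+260,v/6.5+180,.136); print("near cheek?",p,(p-C)@ex,(p-C)@ey)
for u,v in ((255,225),(365,260)): 
    p=onz(sc,u/6.5+260,v/6.5+180,.136); print("rail top",p,(p-C)@ex,(p-C)@ey)
p=t;print("knob",(p-C)@ex,(p-C)@ey)
E
```

```text
[0.5246 0.0486 0.16  ]
[0.5199 0.0437 0.167 ]
exp knob scene [293.619  190.9556]  side [316.5065 218.0005]
[321.2949 218.2749] [219.0641 162.9243] [202.113   90.8282]
[311.7348 217.727 ] [152.1434 159.0891] [234.7692  51.7919]
pivot side [191.0074 321.1266] [220.6766 176.6183]
far cheek top [ 0.5187 -0.076   0.142 ] -0.08385388483640192 -0.06867776046215558
far cheek top [ 0.5212 -0.0969  0.142 ] -0.08515347669714675 -0.08966748171736227
far cheek top [ 0.5511 -0.0907  0.142 ] -0.054628509081979325 -0.08884803053976145
far cheek top [ 0.5488 -0.0658  0.142 ] -0.05239639729206572 -0.06397776830965708
near cheek? [ 0.5187 -0.0385  0.136 ] -0.07720939208244254 -0.031809188765080536
near cheek? [ 0.5533 -0.0325  0.136 ] -0.04209311682608622 -0.03206760573996643
rail top [0.5024 0.0077 0.136 ] -0.08499257811931031 0.016612753665144503
rail top [ 0.5143 -0.0331  0.136 ] -0.08056345008643565 -0.025679606961478474
knob -0.0512584 0.0503268
```

```bash
python3 - <<'E'
from bench import robot
import cv2,pickle
c=robot.camera("wrist"); cv2.imwrite("pics/wrist4.png",c["color"][:,:,::-1]); pickle.dump(c,open("wrist4.pkl","wb"))
E
```

```text
(no output)
```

View pics/wrist4.png

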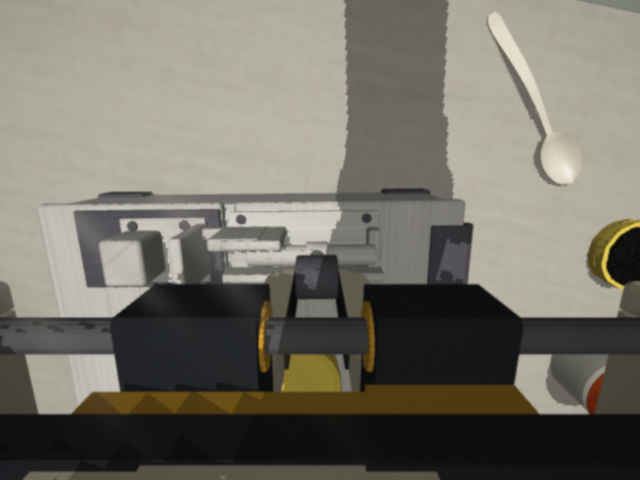

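```bash
python3 - <<'E'
import numpy as np,pickle,cv2
from h import *
np.set_printoptions(precision=4,suppress=True)
w=pickle.load(open("wrist4.pkl","rb"))
ex=np.array([.984,.178,0]);ey=np.array([-.178,.984,0]); C=np.array([.589,.0065,0])
f=lambda u,v,z:((onz(w,u,v,z)-C)@ex,(onz(w,u,v,z)-C)@ey)
print("knob",f(316,277,.167),"rod",f(350,253,.112), f(240,255,.112),"front",f(250,195,.09),f(440,199,.09), f(50,205,.09))
print("proj tcp knob",proj(w,[.5296,.0469,.1665]))
im=cv2.imread("pics/wrist4.png")[185:305,80:400]
cv2.imwrite("pics/w4c.png",cv2.resize(im,(800,300),interpolation=cv2.INTER_CUBIC))
im=cv2.imread("pics/wrist4.png")[205:305,90:230]
cv2.imwrite("pics/w4d.png",cv2.resize(im,None,fx=5.5,fy=5.5,interpolation=cv2.INTER_CUBIC))
E
```

```text
knob (np.float64(-0.05887517754472639), np.float64(0.048827794348161466)) rod (np.float64(-0.05515908774656619), np.float64(0.0707856833777824)) (np.float64(-0.05383153098382435), np.float64(-0.0003613174167990985)) front (np.float64(-0.09010573723115527), np.float64(0.0036588915279047543)) (np.float64(-0.08734418968947034), np.float64(0.13392889875291705)) (np.float64(-0.08325699943388261), np.float64(-0.13443094646760528))
proj tcp knob [319.042  291.2287]
```

View pics/w4c.png

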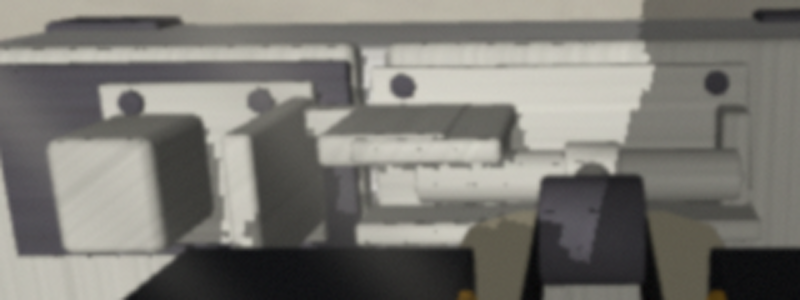

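View pics/w4d.png

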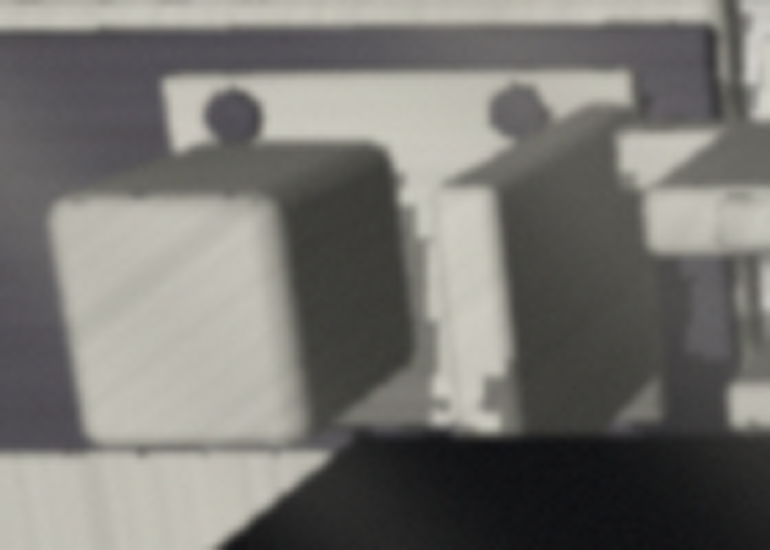

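```bash
python3 - <<'E'
import numpy as np,pickle,cv2
from h import *
np.set_printoptions(precision=4,suppress=True)
w=pickle.load(open("wrist4.pkl","rb"))
ex=np.array([.984,.178,0]);ey=np.array([-.178,.984,0]); C=np.array([.589,.0065,0])
f=lambda u,v,z:np.round(((onz(w,u/5.5+90,v/5.5+205,z)-C)@ex,(onz(w,u/5.5+90,v/5.5+205,z)-C)@ey),4)
print("far cheek top corners",f(50,200,.142),f(275,195,.142),f(305,440,.142),f(85,440,.142))
print("near cheek top",f(440,190,.136),f(500,190,.136),f(520,430,.136),f(445,430,.136))
g=lambda u,v,z:f((u/2.5+80-90)*5.5,(v/2.5+185-205)*5.5,z)
print("rail",g(320,150,.136),g(505,150,.136),g(320,140,.136),g(320,162,.136)) 
print("arm",g(590,165,.13),"knob L/R",g(540,180,.167),g(645,180,.167), "collar", g(592,150,.12))
E
```

```text
far cheek top corners [-0.0705 -0.0704] [-0.071  -0.0479] [-0.0449 -0.048 ] [-0.045  -0.0707]
near cheek top [-0.07  -0.034] [-0.07   -0.0278] [-0.0437 -0.0282] [-0.0437 -0.0362]
rail [-0.0668 -0.0127] [-0.0668  0.0295] [-0.0692 -0.0125] [-0.064  -0.0129]
arm [-0.0616  0.0488] knob L/R [-0.069   0.0392] [-0.069   0.0594] collar [-0.0626  0.0493]
```

Request:
apply_moves(commands=[3,-2.5,0,0,0,0,1,1.1,-5.9,0,0,0,0,1,1.4,-7.9,0,0,0,0,1,1.4,-7.9,0,0,0,0,1,1.1,-5.9,0,0,0,0,1], squeeze=18)

```text
clock: 4.78
eef_pos: [0.5367, 0.0148, 0.1584]
tcp_rot: [[-0.0, -0.176, 0.984], [-0.001, 0.984, 0.176], [-1.0, -0.001, -0.001]]
contact_force: [-2.6, 2.4, 0.7]
finger_gap: 0.0198
```

Request:
apply_moves(commands=[1.4,-7.9,0,0,0,0,1,1.4,-7.9,0,0,0,0,1,1.4,-7.9,0,0,0,0,1,1.4,-7.9,0,0,0,0,1,1.1,-5.9,0,0,0,0,1])

```text
clock: 5.2
eef_pos: [0.5434, -0.0204, 0.1585]
tcp_rot: [[-0.001, -0.177, 0.984], [0.002, 0.984, 0.177], [-1.0, 0.002, -0.0]]
contact_force: [-3.1, 7.1, 0.8]
finger_gap: 0.0195
```

```bash
python3 - <<'E'
from bench import robot
import cv2,pickle
s=robot.read_state()
for k in ["clock","eef_pos","contact_force","ft_torque","finger_gap"]: print(k,s[k])
for n in ["wrist"]:
    c=robot.camera(n); cv2.imwrite(f"pics/{n}5.png",c["color"][:,:,::-1]); pickle.dump(c,open(n+"5.pkl","wb"))
im=cv2.imread("pics/wrist5.png")[185:305,180:400]
cv2.imwrite("pics/w5c.png",cv2.resize(im,None,fx=3.6,fy=3.6,interpolation=cv2.INTER_CUBIC))
E
```

```text
clock 5.2
eef_pos [ 0.54339661 -0.02038242  0.15847455]
contact_force [-3.148177    7.05201992  0.78889136]
ft_torque [1.61715863 0.8923663  0.07249462]
finger_gap 0.019476257428368483
```

View pics/w5c.png

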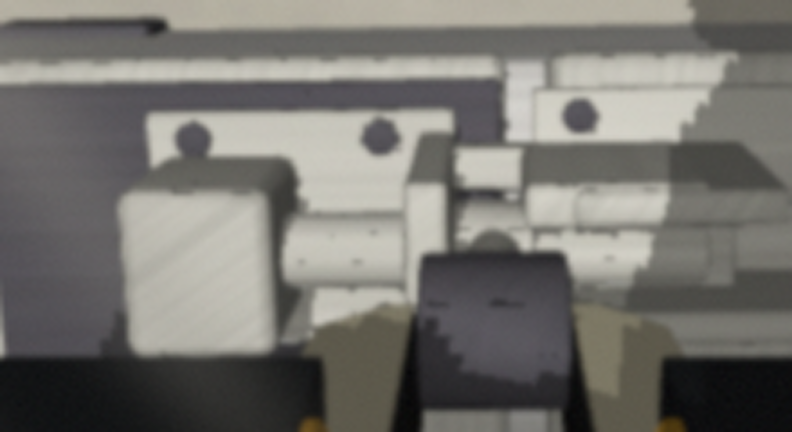

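```bash
python3 - <<'E'
import numpy as np,pickle,cv2
from h import *
w=pickle.load(open("wrist5.pkl","rb"))
ex=np.array([.984,.178,0]);ey=np.array([-.178,.984,0]); C=np.array([.589,.0065,0])
f=lambda u,v,z:np.round(((onz(w,u/3.6+180,v/3.6+185,z)-C)@ex,(onz(w,u/3.6+180,v/3.6+185,z)-C)@ey),4)
print("far cheek",f(447,240,.142),f(407,240,.142),"rail end",f(526,185,.136),f(526,222,.136),f(575,185,.136))
print("knob",f(495,330,.167),f(420,330,.167),f(570,330,.167),"arm",f(495,243,.14))
print("rod",f(345,250,.112),f(600,255,.112))
E
```

```text
far cheek [-0.0629 -0.0264] [-0.063  -0.0325] rail end [-0.0702 -0.0141] [-0.0642 -0.014 ] [-0.0702 -0.0064]
knob [-0.0574 -0.0191] [-0.0574 -0.0293] [-0.0573 -0.009 ] arm [-0.0619 -0.019 ]
rod [-0.0526 -0.0457] [-0.0516  0.0001]
```

Request:
apply_moves(commands=[0.1,-0.8,0,0,0,0,1,0.1,-0.6,0,0,0,0,1])

```text
clock: 5.42
eef_pos: [0.5435, -0.0213, 0.1585]
tcp_rot: [[-0.001, -0.178, 0.984], [0.002, 0.984, 0.178], [-1.0, 0.002, -0.0]]
contact_force: [-3.1, 5.1, 0.7]
finger_gap: 0.0197
```

Request:
apply_moves(commands=[0.1,-0.7,0,0,0,0,1,0.1,-0.5,0,0,0,0,1])

```text
clock: 5.58
eef_pos: [0.5436, -0.0213, 0.1585]
tcp_rot: [[-0.001, -0.179, 0.984], [0.003, 0.984, 0.179], [-1.0, 0.003, -0.0]]
contact_force: [-3.8, 6.6, 1.5]
finger_gap: 0.02
```

Request:
apply_moves(commands=[0.1,-0.7,0,0,0,0,1,0,0,0,0,0,0,1])

```text
clock: 5.75
eef_pos: [0.5436, -0.0216, 0.1585]
tcp_rot: [[-0.001, -0.179, 0.984], [0.004, 0.984, 0.179], [-1.0, 0.004, -0.0]]
contact_force: [-3.1, 6.5, 1.1]
finger_gap: 0.0195
```

Request:
apply_moves(commands=[0.2,-1,0,0,0,0,1,0,0,0,0,0,0,1])

```text
clock: 5.92
eef_pos: [0.5437, -0.0223, 0.1585]
tcp_rot: [[-0.001, -0.179, 0.984], [0.004, 0.984, 0.179], [-1.0, 0.004, -0.001]]
contact_force: [-2.2, 6.2, 1.3]
finger_gap: 0.0198
```

Request:
apply_moves(commands=[0.2,-1,0,0,0,0,1,0,0,0,0,0,0,1])

```text
clock: 6.08
eef_pos: [0.5438, -0.0223, 0.1585]
tcp_rot: [[-0.002, -0.18, 0.984], [0.005, 0.984, 0.18], [-1.0, 0.005, -0.001]]
contact_force: [-3.9, 8.4, 2.3]
finger_gap: 0.0197
```

Request:
apply_moves(commands=[0.2,-1,0,0,0,0,1,0,0,0,0,0,0,1])

```text
clock: 6.25
eef_pos: [0.5438, -0.0224, 0.1585]
tcp_rot: [[-0.002, -0.18, 0.984], [0.006, 0.984, 0.18], [-1.0, 0.007, -0.001]]
contact_force: [-3.9, 8.3, 1.1]
finger_gap: 0.0198
```

```bash
python3 - <<'E'
from bench import robot
import cv2,pickle
s=robot.read_state()
for k in ["clock","eef_pos","contact_force","ft_torque","finger_gap"]: print(k,s[k])
for n in ["wrist"]:
    c=robot.camera(n); cv2.imwrite(f"pics/{n}6.png",c["color"][:,:,::-1]); pickle.dump(c,open(n+"6.pkl","wb"))
im=cv2.imread("pics/wrist6.png")[185:305,180:400]
cv2.imwrite("pics/w6c.png",cv2.resize(im,None,fx=3.6,fy=3.6,interpolation=cv2.INTER_CUBIC))
E
```

```text
clock 6.25
eef_pos [ 0.54379386 -0.02242476  0.1584588 ]
contact_force [-3.94071182  8.27288106  1.09134477]
ft_torque [ 2.09534904  1.07611748 -0.00712995]
finger_gap 0.019807508753077803
```

View pics/w6c.png

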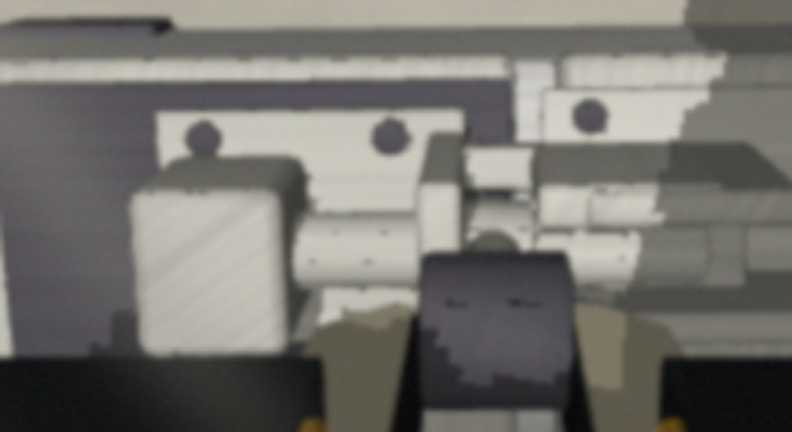

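Request:
apply_moves(commands=[0.2,-1,0,0,0,0,1,0,0,0,0,0,0,1])

```text
clock: 6.47
eef_pos: [0.5438, -0.0225, 0.1585]
tcp_rot: [[-0.003, -0.181, 0.984], [0.008, 0.984, 0.181], [-1.0, 0.008, -0.001]]
contact_force: [-4.1, 10.6, 1.0]
finger_gap: 0.0202
```

Request:
apply_moves(commands=[-5.5,0,-0.6,0,0,0,1,-5.3,-1,-1.3,0,0,0,1,-7.7,-1.4,-2.8,0,0,0,1,0,0,0,0,0,0,1])

```text
clock: 6.8
eef_pos: [0.5308, -0.025, 0.1562]
tcp_rot: [[0.012, -0.181, 0.983], [0.007, 0.983, 0.181], [-1.0, 0.005, 0.013]]
contact_force: [0.9, 10.5, 5.5]
finger_gap: 0.0198
```

Request:
apply_moves(commands=[-7.1,-1.3,-3,0,0,0,1,-6.5,-1.2,-4.5,0,0,0,1,0,0,0,0,0,0,1])

```text
clock: 7.05
eef_pos: [0.5165, -0.0276, 0.1486]
tcp_rot: [[0.01, -0.181, 0.983], [0.007, 0.983, 0.181], [-1.0, 0.005, 0.011]]
contact_force: [-0.5, 10.6, 6.9]
finger_gap: 0.0201
```

```bash
python3 - <<'E'
from bench import robot
import cv2,pickle
s=robot.read_state()
for k in ["clock","eef_pos","contact_force","ft_torque","finger_gap"]: print(k,s[k])
for n in ["wrist","scene"]:
    c=robot.camera(n); cv2.imwrite(f"pics/{n}7.png",c["color"][:,:,::-1]); pickle.dump(c,open(n+"7.pkl","wb"))
im=cv2.imread("pics/wrist7.png")[205:335,200:400]
cv2.imwrite("pics/w7c.png",cv2.resize(im,None,fx=4,fy=4,interpolation=cv2.INTER_CUBIC))
b=cv2.imread("pics/scene7.png")[180:260,260:380]
cv2.imwrite("pics/b7.png",cv2.resize(b,(780,520),interpolation=cv2.INTER_CUBIC))
E
```

```text
clock 7.05
eef_pos [ 0.51647564 -0.02763521  0.14856953]
contact_force [-0.53139621 10.58733974  6.94362133]
ft_torque [2.49792546 0.09280434 0.09485736]
finger_gap 0.020063455070458112
```

View pics/w7c.png

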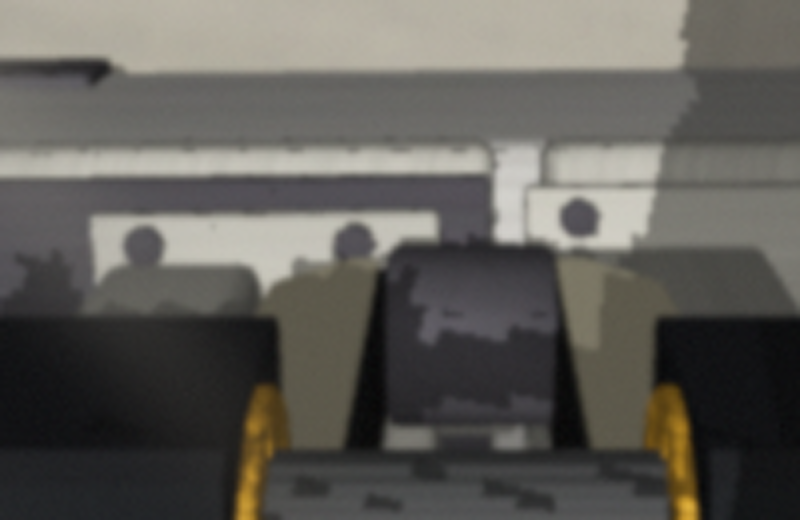

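View pics/b7.png

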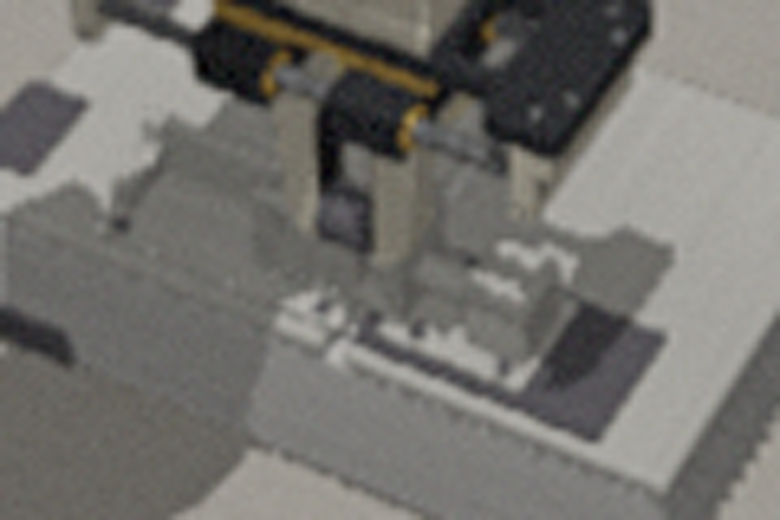

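Request:
apply_moves(commands=[-4,-0.7,-0.5,0,0,0,1,-4,-0.7,-2,0,0,0,1,0,0,0,0,0,0,1])

```text
clock: 7.4
eef_pos: [0.5103, -0.0288, 0.1456]
tcp_rot: [[0.013, -0.182, 0.983], [0.007, 0.983, 0.182], [-1.0, 0.004, 0.014]]
contact_force: [2.5, 11.4, 1.3]
finger_gap: 0.02
```

Request:
apply_moves(commands=[-4,0.3,-3.3,0,0,0,1,-3.6,-0.6,-4,0,0,0,1,-3.2,-0.6,-4.4,0,0,0,1,0,0,0,0,0,0,1])

```text
clock: 7.73
eef_pos: [0.497, -0.0314, 0.1331]
tcp_rot: [[0.007, -0.181, 0.983], [0.005, 0.983, 0.181], [-1.0, 0.003, 0.008]]
contact_force: [-0.6, 9.2, 1.3]
finger_gap: 0.0199
```

Request:
apply_moves(commands=[-3,-0.5,-6,0,0,0,1,-2.4,-0.4,-6.5,0,0,0,1,-1.5,-0.3,-6.5,0,0,0,1,0,0,0,0,0,0,1])

```text
clock: 8.07
eef_pos: [0.4879, -0.0331, 0.1131]
tcp_rot: [[0.002, -0.181, 0.983], [0.004, 0.983, 0.181], [-1.0, 0.003, 0.003]]
contact_force: [-2.0, 7.5, 1.6]
finger_gap: 0.0201
```

Request:
apply_moves(commands=[-0.8,-0.1,-4,0,0,0,1,-0.2,0,-3,0,0,0,1,0,0,0,0,0,0,1])

```text
clock: 8.32
eef_pos: [0.4865, -0.0334, 0.1063]
tcp_rot: [[0.001, -0.181, 0.983], [0.004, 0.983, 0.181], [-1.0, 0.003, 0.002]]
contact_force: [-2.3, 8.3, 2.6]
finger_gap: 0.0197
```

Request:
apply_moves(commands=[0,0,-1.5,0,0,0,1,0,0,-1,0,0,0,1])

```text
clock: 8.48
eef_pos: [0.4863, -0.0334, 0.1041]
tcp_rot: [[0.001, -0.181, 0.983], [0.004, 0.983, 0.181], [-1.0, 0.003, 0.001]]
contact_force: [-4.2, 8.8, 4.8]
finger_gap: 0.0197
```

```bash
python3 - <<'E'
from bench import robot
import cv2,pickle
s=robot.read_state()
for k in ["clock","eef_pos","contact_force","ft_torque","finger_gap"]: print(k,s[k])
for n in ["wrist","side"]:
    c=robot.camera(n); cv2.imwrite(f"pics/{n}8.png",c["color"][:,:,::-1]); pickle.dump(c,open(n+"8.pkl","wb"))
im=cv2.imread("pics/wrist8.png")[205:355,200:400]
cv2.imwrite("pics/w8c.png",cv2.resize(im,None,fx=4,fy=4,interpolation=cv2.INTER_CUBIC))
b=cv2.imread("pics/side8.png")[195:295,280:380]
cv2.imwrite("pics/s8.png",cv2.resize(b,(600,600),interpolation=cv2.INTER_CUBIC))
E
```

```text
clock 8.4833
eef_pos [ 0.48626595 -0.03342013  0.10405406]
contact_force [-4.2228526   8.80712109  4.77708238]
ft_torque [1.94530572 0.75780641 0.15948569]
finger_gap 0.01968763806850774
```

View pics/w8c.png

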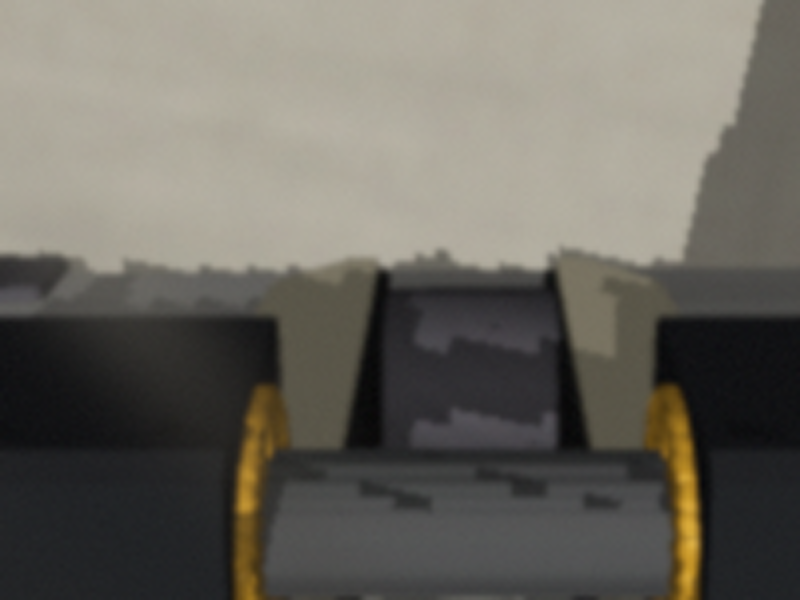

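View pics/s8.png

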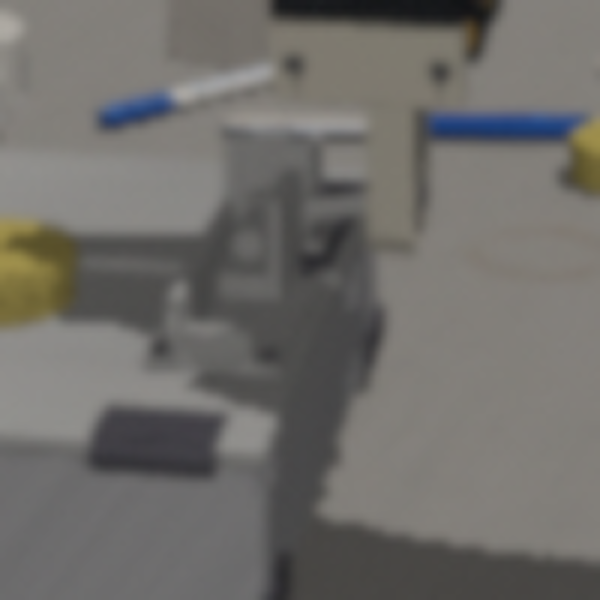

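Request:
apply_moves(commands=[-0.8,-0.1,-1,0,0,0,1,0,0,-1,0,0,0,1])

```text
clock: 8.75
eef_pos: [0.4861, -0.0335, 0.1023]
tcp_rot: [[0.002, -0.181, 0.983], [0.004, 0.983, 0.181], [-1.0, 0.003, 0.003]]
contact_force: [-4.4, 8.3, 4.0]
finger_gap: 0.0198
```

Request:
apply_moves(commands=[0,0,-1.5,0,0,0,1,0,0,-1,0,0,0,1])

```text
clock: 8.92
eef_pos: [0.4859, -0.0335, 0.0997]
tcp_rot: [[0.002, -0.181, 0.983], [0.004, 0.983, 0.181], [-1.0, 0.003, 0.002]]
contact_force: [-3.8, 8.5, 4.5]
finger_gap: 0.02
```

Request:
apply_moves(commands=[0,0,-1.5,0,0,0,1,0,0,-1,0,0,0,1])

```text
clock: 9.08
eef_pos: [0.4858, -0.0335, 0.0971]
tcp_rot: [[0.001, -0.181, 0.983], [0.003, 0.983, 0.181], [-1.0, 0.003, 0.002]]
contact_force: [-4.1, 8.7, 3.9]
finger_gap: 0.0198
```

Request:
apply_moves(commands=[0,0,-1.5,0,0,0,1,0,0,-0.5,0,0,0,1])

```text
clock: 9.25
eef_pos: [0.4858, -0.0335, 0.095]
tcp_rot: [[0.001, -0.181, 0.983], [0.003, 0.983, 0.181], [-1.0, 0.003, 0.002]]
contact_force: [-2.8, 8.5, 3.9]
finger_gap: 0.02
```

```bash
python3 - <<'E'
from bench import robot
import cv2,pickle
from h import *
for n in ["wrist","scene"]:
    c=robot.camera(n); cv2.imwrite(f"pics/{n}9.png",c["color"][:,:,::-1]); pickle.dump(c,open(n+"9.pkl","wb"))
im=cv2.imread("pics/wrist9.png")[205:355,200:400]
cv2.imwrite("pics/w9c.png",cv2.resize(im,None,fx=3,fy=3,interpolation=cv2.INTER_CUBIC))
b=cv2.imread("pics/scene9.png")[190:260,260:350]
cv2.imwrite("pics/b9.png",cv2.resize(b,None,fx=8,fy=8,interpolation=cv2.INTER_CUBIC))
for z in (.108,.112,.12): 
  p=np.array([.4799,-.0346,z]);print(proj(c,p),(proj(c,p)-[260,190])*8)
E
```

```text
[307.23752326 237.24779856] [377.90018604 377.98238847]
[307.16152851 236.13105402] [377.29222811 369.04843216]
[307.00833036 233.87980348] [376.06664286 351.03842783]
```

View pics/b9.png

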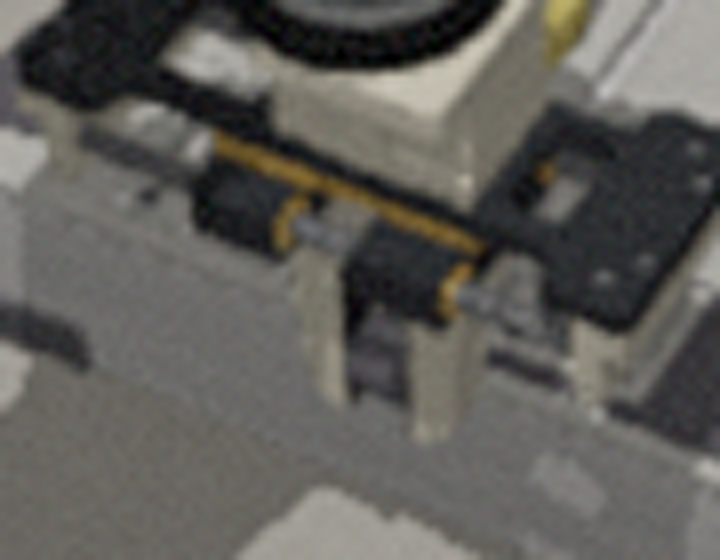

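View pics/w9c.png

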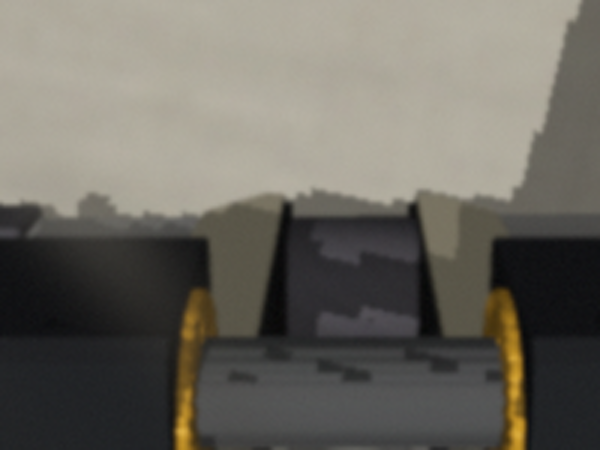

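```bash
python3 - <<'E'
import pickle
from h import *
w=pickle.load(open("wrist9.pkl","rb"));sc=pickle.load(open("scene9.pkl","rb"))
ex=np.array([.984,.18,0]);ez=np.array([0,0,1.])
def ext(c,p): 
    a=np.linspace(0,6.28,90); return [f(proj(c,p+.011*(np.cos(t)*ex+np.sin(t)*ez))[1] for t in a) for f in (min,max)]
for z in (.1,.104,.108,.112,.116,.12,.124):
    p=onz(sc,307.5,234.4,z); print(z,p[:2],"wrist rows",ext(w,p),"scene rows",ext(sc,p), "finger tip scene",proj(sc,[.4858,-.0335,.095]))
print("w2 check",ext(pickle.load(open("wrist2.pkl","rb")),np.array([.4735,.039,.119])))
E
```

```text
0.1 [ 0.49144238 -0.02490037] wrist rows [np.float64(280.07578523237925), np.float64(324.25580413002984)] scene rows [np.float64(229.9654779402221), np.float64(238.82362905521043)] finger tip scene [308.80133167 239.05689983]
0.104 [ 0.48904313 -0.02721396] wrist rows [np.float64(277.67380843248304), np.float64(323.00819660170527)] scene rows [np.float64(229.94597931874594), np.float64(238.84303150032744)] finger tip scene [308.80133167 239.05689983]
0.108 [ 0.48664388 -0.02952756] wrist rows [np.float64(275.130695847486), np.float64(321.68990783131017)] scene rows [np.float64(229.9263084688571), np.float64(238.86260489708243)] finger tip scene [308.80133167 239.05689983]
0.112 [ 0.48424463 -0.03184116] wrist rows [np.float64(272.4392165567004), np.float64(320.2947562123634)] scene rows [np.float64(229.90646309853113), np.float64(238.88235151481146)] finger tip scene [308.80133167 239.05689983]
0.116 [ 0.48184538 -0.03415475] wrist rows [np.float64(269.58978508712016), np.float64(318.8158176558187)] scene rows [np.float64(229.8864408748927), np.float64(238.90227366319536)] finger tip scene [308.80133167 239.05689983]
0.12 [ 0.47944613 -0.03646835] wrist rows [np.float64(266.5680767343166), np.float64(317.2453106631002)] scene rows [np.float64(229.8662394233012), np.float64(238.92237369316064)] finger tip scene [308.80133167 239.05689983]
0.124 [ 0.47704688 -0.03878194] wrist rows [np.float64(263.3579806529004), np.float64(315.57445937007594)] scene rows [np.float64(229.84585632641188), np.float64(238.94265399780403)] finger tip scene [308.80133167 239.05689983]
w2 check [np.float64(271.7857159618082), np.float64(318.0879395105218)]
```

Request:
apply_moves(commands=[0,0,-1.5,0,0,0,1,0,0,0,0,0,0,1])

```text
clock: 9.52
eef_pos: [0.4858, -0.0335, 0.0937]
tcp_rot: [[0.001, -0.182, 0.983], [0.004, 0.983, 0.182], [-1.0, 0.003, 0.002]]
contact_force: [-4.2, 8.3, 5.3]
finger_gap: 0.0201
```

Request:
apply_moves(commands=[0,0,-1.5,0,0,0,1,0,0,-0.5,0,0,0,1])

```text
clock: 9.68
eef_pos: [0.4859, -0.0335, 0.0926]
tcp_rot: [[0.002, -0.182, 0.983], [0.003, 0.983, 0.182], [-1.0, 0.003, 0.002]]
contact_force: [-6.7, 8.2, 15.3]
finger_gap: 0.0202
```

```bash
python3 - <<'E'
from bench import robot
import cv2,pickle
for n in ["wrist"]:
    c=robot.camera(n); cv2.imwrite(f"pics/{n}10.png",c["color"][:,:,::-1])
cv2.imwrite("pics/cmp10.png",cv2.vconcat([cv2.resize(cv2.imread(f"pics/wrist{k}.png")[245:335,270:370],None,fx=3,fy=2,interpolation=cv2.INTER_CUBIC) for k in (8,9,10)]))
E
```

```text
(no output)
```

View pics/cmp10.png

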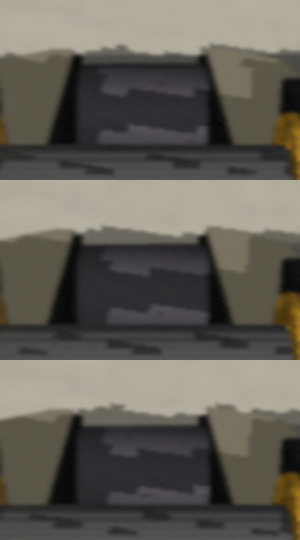

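Request:
apply_moves(commands=[-0.4,0.8,1.5,0,0,0,1,-0.2,1,0.6,0,0,0,1,-0.2,1,0,0,0,0,1,-0.2,1,0,0,0,0,1], squeeze=10)

```text
clock: 10.07
eef_pos: [0.4858, -0.0328, 0.0936]
tcp_rot: [[0.003, -0.178, 0.984], [-0.0, 0.984, 0.178], [-1.0, -0.001, 0.003]]
contact_force: [-0.1, 3.1, 0.8]
finger_gap: 0.0201
```

Request:
apply_moves(commands=[-0.2,0.8,0,0,0,0,1,-0.2,0.8,0,0,0,0,1,0,0.4,0,0,0,0,1])

```text
clock: 10.32
eef_pos: [0.4855, -0.0312, 0.0936]
tcp_rot: [[0.004, -0.177, 0.984], [-0.001, 0.984, 0.177], [-1.0, -0.001, 0.003]]
contact_force: [1.7, 1.6, 0.1]
finger_gap: 0.0199
```

Request:
apply_moves(commands=[0,0,0,0,0,0,0.4,0,0,0,0,0,0,0.3,0,0,0,0,0,0,0.2,0,0,0,0,0,0,0.2,0,0,0,0,0,0,0.1])

```text
clock: 10.73
eef_pos: [0.4835, -0.0316, 0.0932]
tcp_rot: [[-0.001, -0.176, 0.984], [-0.001, 0.984, 0.176], [-1.0, -0.001, -0.001]]
contact_force: [0.6, -0.5, -0.5]
finger_gap: 0.0401
```

```bash
python3 - <<'E'
from bench import robot
import cv2,pickle
s=robot.read_state(); print(s["contact_force"],s["finger_gap"],s["eef_pos"])
c=robot.camera("wrist"); cv2.imwrite("pics/wrist11.png",c["color"][:,:,::-1])
E
```

```text
[ 0.64408591 -0.52589658 -0.53598442] 0.040083465821072674 [ 0.48353964 -0.03160397  0.09315981]
```

View pics/wrist11.png

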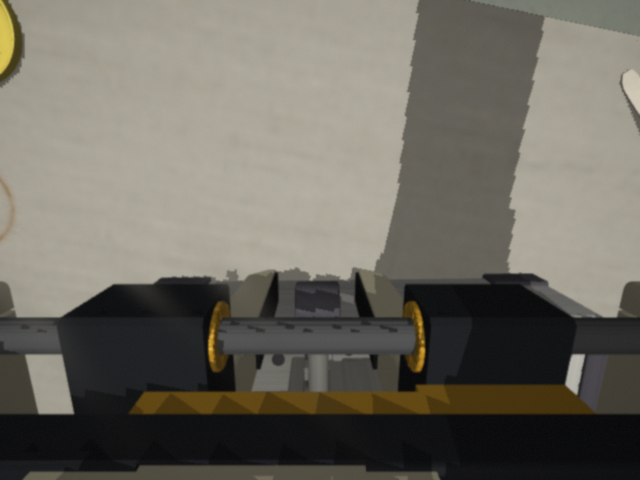

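Request:
apply_moves(commands=[0,0,6,0,0,0,0.1,0,0,15,0,0,0,0.1,0,0,30,0,0,0,0.1,-5,0,35,0,0,0,0.1,-5,0,35,0,0,0,0])

```text
clock: 11.2
eef_pos: [0.4732, -0.031, 0.2156]
tcp_rot: [[-0.001, -0.177, 0.984], [-0.0, 0.984, 0.177], [-1.0, 0.0, -0.001]]
contact_force: [0.0, -0.1, 0.1]
finger_gap: 0.0446
```

```bash
python3 - <<'E'
from bench import robot
import cv2,pickle
s=robot.read_state(); print(s["contact_force"],s["finger_gap"],s["eef_pos"])
for n in ["wrist","side","scene"]:
    c=robot.camera(n); cv2.imwrite(f"pics/{n}12.png",c["color"][:,:,::-1]); pickle.dump(c,open(n+"12.pkl","wb"))
im=cv2.imread("pics/wrist12.png")[225:345,220:400]
cv2.imwrite("pics/w12c.png",cv2.resize(im,None,fx=4.4,fy=4.4,interpolation=cv2.INTER_CUBIC))
b=cv2.imread("pics/side12.png")[185:285,260:380]
cv2.imwrite("pics/s12.png",cv2.resize(b,None,fx=6,fy=6,interpolation=cv2.INTER_CUBIC))
E
```

```text
[ 0.04518326 -0.1473783   0.14217359] 0.044574904094086265 [ 0.47316762 -0.03095158  0.21561463]
```

View pics/w12c.png

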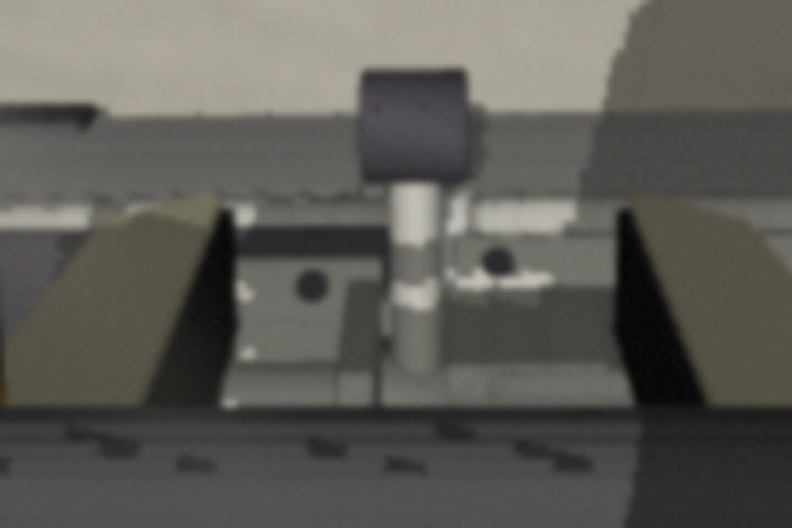

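View pics/s12.png

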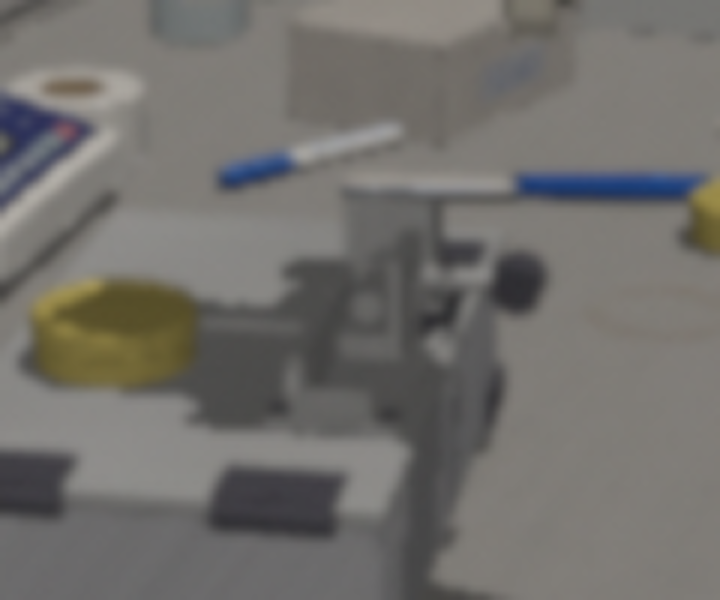

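View pics/scene12.png

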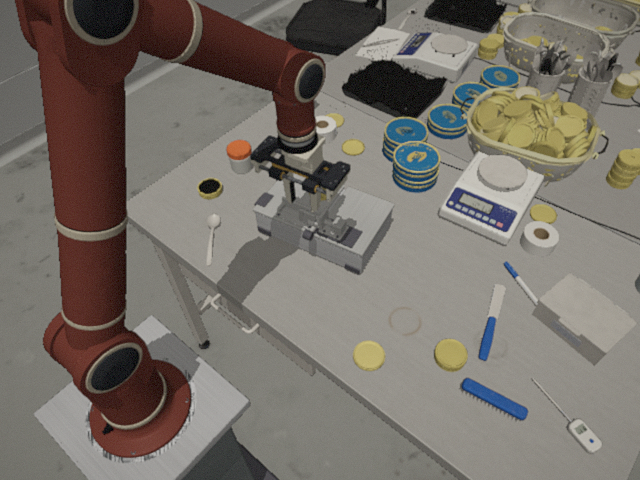

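```bash
python3 - <<'E'
import pickle
from h import *
w=pickle.load(open("wrist12.pkl","rb"));s=pickle.load(open("side12.pkl","rb"))
A=0;b=0
for c,u,v in((w,313.9,253.4),(s,346.7,231.8)):
    o,d=ray(c,u,v); d/=np.linalg.norm(d); M=np.eye(3)-np.outer(d,d); A=A+M;b=b+M@o
p=np.linalg.solve(A,b); print(p,(p-[.589,.0065,0])@[.984,.178,0],(p-[.589,.0065,0])@[-.178,.984,0])
E
```

```text
[ 0.48505955 -0.03217846  0.11174516] -0.10916216757094209 -0.01955820958314746
```

```bash
python3 - <<'E'
from bench import robot
print(robot.hand_in())
E
```

```text
the job is handed in; nothing more can be done
None
```

The hatch is bolted, and I handed the job in at about 11 s on the robot's clock. I gripped the knob by its ends, swung the handle upright and slid the bolt about 70 mm to the right. The stop showed as about 10–11 N with no further travel. Holding it there, I turned the handle down into the notch to its lower stop, eased the side load off and let go.

Last checks:
- **Handle:** the knob's centre measures 111.7 mm above the table, against 112 mm for a level arm. The pictures show the arm lying in the notch.
- **Bolt:** after release the knob stayed about 2–3 mm short of the stop, roughly the notch's 2 mm of play, so the notch is holding it.
- **Robot:** the gripper stands about 100 mm above the knob and reads close to 0 N.
- **Surroundings:** the last pictures show the tins, jar and spoon where they were, by eye only.

Three readings were less clean than I wanted:
- **Stop location:** from the first pictures I put the stop about 20 mm too far right, and a later picture corrected this before I reached it.
- **Side load:** it held at 8–11 N until I eased it off, a few newtons above what the spring and friction alone needed at times.
- **Lower stop:** the downward force rose from about 5 to 15 N in the last 2 mm there. That is below the 18 N limit, but firmer than planned, and I backed off at once.

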